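Unclamp a tap cartridge and show its ports to the inspection camera

TASK

Push the red handle of the toggle clamp right over so that the clamp arm stands up clear of the white tap cartridge, and leave the clamp open. Then lift the cartridge out of the jig and hold it in the air for the inspection camera: level, at the height of the lens and centred on it, its orange ported end turned squarely towards the lens and 100 mm away from the glass. Finish while still holding it there, steady in the gripper; do not touch the camera, and leave the other things on the worktop where they are.

Things in the scene. Friction and masses are not known exactly. Their poses are not given: they have to be found in the camera images.
- nest: Fixed repair jig: aluminium plate 12 mm thick, 90 mm wide, x -52 to +132 mm, with a blue V cradle (28 mm long, 32 wide) and a toggle clamp whose steel post (x 77 to 103 mm) is 88 mm high. Origin on the worktop under the cradle's middle; z up; x level, along the cartridge's axis, towards the clamp. The cradle ends 12 mm below the cartridge's axis: fingers have free room on both sides (y)
- clamp_pivot (a point): The clamp's hinge axis, 90 mm along the jig's x from the cradle, 78 mm above the worktop; the hinge runs along the jig's y. Axes as the jig's
- clamp (a joint): Clamp angle, rad: 0 closed (arm level from the pivot over the cartridge, pad on it, handle upright above the pivot), 1.65 fully open at its stop (arm upright, handle level, pointing along the jig's +x). Arm and handle are one rigid L; arm 93 mm long, 14 wide. Stiff hinge (0.22 N m, about 2.5 N at the handle); stays where left. Starts closed, 0 to 0.04
- clamp_handle (a point): Point on the middle line of the red handle, 90 mm from the pivot. Handle: round bar 18 mm thick, from 36 to 112 mm from the pivot. z points along it away from the pivot; x is the way it moves as the clamp opens. Push it from the cartridge's side, following an arc about the pivot
- cartridge: The task's part: white tap cartridge, about 90 g, round body 35 mm thick and 40 long, lying level in the cradle under the clamp pad, x as the jig's x. Origin on its axis at mid body, 50 mm above the worktop. x runs along the axis from the ported end (-20 mm) to the brass spindle (collar to 26, 9 mm square to 42 mm). Its roll about x does not matter. Take it from above, across, at axis height
- ports (a point): Centre of the cartridge's ported end: flat, with an orange disc of 30 mm diameter that has three dark holes. Axes as the cartridge's, so the end faces to -x
- camera: Inspection camera's stand, fixed: black base 100 x 100 x 14 mm, steel post 300 mm high, 20 mm behind the origin (+x). Origin under the middle of the base; z up; the camera looks level along -x. The grey head on the post is 52 mm wide and high
- lens (a point): Centre of the lens glass, in the white ring (48 mm) on the camera head's front, 55 mm in front of the stand's origin, 160 to 230 mm above the worktop (differs each run). z up; looks level along -x. The ported end's centre belongs at x = -100 mm, y = z = 0 in these axes, the cartridge's x along -x of these axes
- tray: Bystander: grey plastic tray 140 x 200 x 30 mm, origin under its middle. Leave it alone
- old_cartridge: Bystander: worn grey cartridge of the same size, standing in the tray on its ported end, origin under its middle. Not the one to show
- nut: Bystander: steel retaining ring, 42 mm across, 14 mm high, lying in the tray, origin under its middle
- soap: Bystander: green soap bottle, 60 mm across, 150 mm high, origin under its middle
- mug: Bystander: blue mug, 80 mm across, 95 mm high, handle at +y, origin under its middle
- screwdriver: Bystander: screwdriver lying on the worktop, along its x
- wrench: Bystander: wrench lying on the worktop, along its x
Things that resemble listed ones, but are neither listed nor needed, are in the scene too. Leave any blue, brown or purple look-alike of the cartridge alone.

How it is judged:
On the way, in this order (a step that is already met when the one before it is completed fails the run):
1. the clamp has been swung open, its arm clear of the cartridge, which is still in the jig (value of joint clamp above 1.35 rad and distance between cartridge and nest below 0.065 m), for 0.2 s.
2. the cartridge has been lifted out of the jig in the fingers (height (world z) of cartridge above 0.09 m and contact force between the fingers and cartridge above 1 N and contact force between cartridge and nest below 0.1 N), for 0.2 s.
At the end, for the whole second after the job is handed in: Clamp open (over 1.2 rad); cartridge held still in the air by the fingers alone, centre of its ported end 100 mm (within 16 mm) in front of the lens glass, within 14 mm of the lens axis sideways and in height, its axis within 0.2 rad of the lens axis, ported end to the lens (value of joint clamp above 1.2 rad and x of ports in the frame of lens between -0.116 and -0.084 m and y of ports in the frame of lens between -0.014 and 0.014 m and z of ports in the frame of lens between -0.014 and 0.014 m and x of cartridge in the frame of lens below -0.1 m and angle between the x axis of cartridge and the x axis of lens, either way round below 0.2 rad and height (world z) of cartridge above 0.12 m and linear speed of cartridge below 0.02 m/s and contact force between the fingers and cartridge above 1 N and contact force between cartridge and nest below 0.1 N and contact force between cartridge and camera below 0.1 N); the arm keeps its last pose, push and grip.
It fails at once if the camera was touched (contact force between any of the fingers, the arm, cartridge and camera above 1 N).
It fails at once if a bystander was moved by more than 20 mm (distance of any of old_cartridge, nut, soap, mug, screwdriver, wrench from where it was at the start of the episode above 0.02 m).
It also fails if it takes over 48 s, if anything falls off the work surface, if the arm or the gripper's body presses on something with over 40 N, if the wrist force passes 120 N, or if a joint passes its speed limit or range.

ROBOT

A 6-joint arm with a two-finger parallel gripper is mounted at the origin on the work surface. World frame = base frame: x ahead of the robot, y to its left, z up, the work surface at z = 0. Lengths are in m, angles in rad, forces in N, time in s.
With the tool pointing down it reaches from about 0.375 to 0.9 m from the base axis. Payload 3.1 kg.
Tool frame: the origin (TCP) lies midway between the tips of the shut fingers; the grasp point (between the pads) lies 19 mm behind it; z points along the fingers, y is the line along which they close (so a half turn about z gives the same grasp; the last joint's range is limited). The gripper opens to 85 mm and grips with 20 to 120 N. Pads are 22 mm wide; open, the fingers measure 114 mm over their backs; the gripper's body (76 mm by 85 mm) begins 54 mm behind the grasp point. The pads swing forward as they close: fully open they stand 13 mm farther back than shut.
Start: joints at [-1.361, 0.527, 1.433, -0, 1.181, -0.178], TCP at [0.236, -0.579, 0.231] pointing down, gripper open.
Joint ranges: [-3.08, 3.08], [-0.75, 2.2], [0.22, 2.44], [-1.43, 4.57], [0, 2.65], [-2.85, 2.85]. Speed limits (rad/s): [2.79, 2.79, 3.14, 3.14, 3.14, 3.14].

INTERFACE

Orientations are given as [roll, pitch, yaw] about the fixed x, y, z axes, in that order (R = Rz(yaw) Ry(pitch) Rx(roll)).
In Python, from cell import bot gives the robot as it stands. The module is installed in compiled form; this text tells all that it offers.
- The arm moves only by the tool step_arm, never from a script. Its argument "rows" is a list of rows, each a list of 3 entries, a list of its own where there are three numbers: the shift along the tool's x, y, z scaled (see below), then the turn about the tool's z scaled (see below), then the opening, from -1 (shut) to 1 (fully open). In form: [[[x, y, z], twist, claw], ...]. A call has 1 to 20 rows; each row is the pose to reach, as a shift and turn from the pose commanded when the call began, along the tool's axes at that moment; what a row does not reach only later rows make up. The controller multiplies each number of a shift by 40 cm and each number of a turn by 60 degrees. A row lasts 1/12 s, in which the tool goes at most 41.7 mm and 7.16 degrees, less where a joint would pass 70% of its speed; a pose out of reach is approached as far as the arm can. A call with a number of a shift or a turn outside -1 to 1 is refused whole. A call with a gripper value outside its range is refused whole. The fingers move at their own pace and stop on an object; the grip force is fixed at half the most. Time passes only in rows, so rows that repeat a pose let the fingers close. It gives the time, the measured TCP pose, the force, the opening and the grip force at its end, in the units of the state.
- bot.state(): the state, without advancing time (a new reading comes with each control period).
- bot.read_camera(name): name is "side" or "top" or "wrist"; returns a dict with "image" (480x640x3 uint8, red, green, blue), "range_z" (480x640 float32, m along the optical axis (not along the pixel's ray), 0 where there is no reading), "camera_matrix" (3x3 intrinsics, pixels), "T" (4x4, takes a point from camera to world coordinates). Camera axes: x right, y down, z forward; pixel columns grow to the right and rows downward; lengths in m; the calibration is good to about 2 mm. A picture is of the moment at which its call begins.
- bot.job_done(): hands the job in; it is judged then, once.
Trained networks look in a picture, given as the dict that the camera call returned (one of the last four; its "shot" number tells which), for a name from the list of things; names that differ only in an ending like _2 or _b are one class to them, and where a whole thing is asked for, a point or a joint stands for the part that bears it (a point fixed in the world has none). Each returns a list of dicts, best first, with "score" (0 to 1); they miss things now and then, are a little off and sometimes report something else, mostly with a low value. They report only what shows in the picture. A call takes as long as a camera call. They do not tell look-alikes from the thing itself.
- bot.search_frame(target, picture): "location" ([x, y, z] in m, in world coordinates, good to about 4 mm: the middle of the surface that is visible of it).
- bot.masks_of(target, picture): "mask" (480x640 bool, what is visible of it).
- bot.place_of(target, picture): "location" ([x, y, z] in m, in world coordinates, good to about 4 mm: a listed point, or the origin of a listed thing).
The state is a dict: "time_s": time; "joint_pos": joint angles; "qvel": joint speeds; "joint_efforts": joint torques, N m; "tool_pos": TCP position; "eef_rot": TCP orientation; "ft_force": force on the tool from outside, world axes, zero at the start; "wrist_torque": the same for the moment, N m; "width": opening from 0.0 (shut) to 1.0 (fully open); "grasp_force": force on a finger pad.
Only numpy, scipy, OpenCV 4.12 (cv2) and the standard library are available. Lean on these libraries where they do the work, as an engineer would, in place of code of your own. Each camera call takes 0.05 s, during which the arm holds its last target. There are 200 camera calls.

## Working session

There is one attempt and no reset: what is moved stays moved. The work goes in short steps, Python scripts to look and compute and a tool call to move; the robot and the scene stay as the last step left them, time stands still between calls to the robot, and variables do not carry over. Pictures are saved under pics/ and viewed, at most 10 in all, crops included, and the job is handed in when it is done.

Besides the shell and the picture viewer there is one more tool, called after "Request:" in YAML: its name, and indented under it one key for each argument. step_arm: Moves the arm, as the interface text tells. Its arguments: {"type":"object","properties":{"rows":{"type":"array","items":{"type":"array"}}},"required":["rows"]}

```bash
mkdir -p pics
cat > h.py <<'E'
from cell import bot
import numpy as np, cv2
def save(p,name,crop=None,scale=1):
    im=p["image"][:,:,::-1]
    if crop: r0,r1,c0,c1=crop; im=im[r0:r1,c0:c1]
    cv2.imwrite("pics/"+name,cv2.resize(im,None,fx=scale,fy=scale))
def px(p,X):
    c=np.linalg.inv(p["T"])@np.r_[X,1]; u=p["camera_matrix"]@c[:3]; return (u[:2]/u[2]).round().astype(int)
def cloud(p,m):
    m=m&(p["range_z"]>0); v,u=np.nonzero(m); z=p["range_z"][m]
    K=p["camera_matrix"]; c=np.c_[(u-K[0,2])/K[0,0]*z,(v-K[1,2])/K[1,1]*z,z]
    return c@p["T"][:3,:3].T+p["T"][:3,3]
E
python3 - <<'E'
from h import *
np.set_printoptions(precision=4,suppress=True)
s=bot.state(); print(s["tool_pos"],s["eef_rot"],s["width"])
ims=[]
for n in ["side","top"]:
    p=bot.read_camera(n); ims.append(p["image"][:,:,::-1])
    for t in ["nest","clamp_pivot","clamp_handle","cartridge","ports","camera","lens","tray","soap","mug","screwdriver","wrench"]:
        print(n,t,[(np.array(d["location"]).round(4),round(d["score"],2),px(p,d["location"])) for d in bot.place_of(t,p)[:4]])
    save(p,n+".png")
E
```

```text
[ 0.2362 -0.5779  0.2303] [-3.1394 -0.0004  0.3878] 1.0029205341852578
side nest [(array([ 0.5876, -0.1135,  0.001 ]), 0.58, array([355, 257]))]
side clamp_pivot [(array([ 0.5553, -0.1961,  0.074 ]), 0.83, array([387, 226])), (array([ 0.5543, -0.197 ,  0.1654]), 0.18, array([389, 195]))]
side clamp_handle [(array([ 0.5571, -0.197 ,  0.1701]), 0.79, array([388, 193]))]
side cartridge [(array([0.658 , 0.0261, 0.0177]), 0.85, array([298, 261])), (array([ 0.4261, -0.0995,  0.0155]), 0.79, array([400, 279])), (array([0.5392, 0.0201, 0.0208]), 0.72, array([332, 278])), (array([ 0.5869, -0.1097,  0.051 ]), 0.53, array([355, 241]))]
side ports [(array([0.6789, 0.0347, 0.0166]), 0.84, array([290, 259])), (array([ 0.4477, -0.0853,  0.0194]), 0.8, array([389, 277])), (array([0.5613, 0.0186, 0.0165]), 0.78, array([326, 275])), (array([ 0.5907, -0.0933,  0.0495]), 0.69, array([349, 243]))]
side camera [(array([ 0.7172,  0.2021, -0.0067]), 0.64, array([228, 286]))]
side lens [(array([0.6697, 0.1759, 0.2116]), 0.65, array([242, 210]))]
side tray [(array([ 0.4018,  0.477 , -0.0026]), 0.77, array([20
[... 1059 characters left out ...]
 array([272, 199])), (array([0.3841, 0.43  , 0.0043]), 0.27, array([193, 311]))]
top lens [(array([0.6709, 0.1723, 0.2068]), 0.59, array([276, 199]))]
top tray [(array([0.4093, 0.4775, 0.0004]), 0.87, array([178, 302]))]
top soap [(array([ 0.7434, -0.0966, -0.0024]), 0.89, array([370, 191])), (array([0.6711, 0.175 , 0.2107]), 0.49, array([275, 199]))]
top mug [(array([ 0.7496, -0.2584,  0.0034]), 0.83, array([424, 188])), (array([0.3833, 0.4297, 0.0005]), 0.66, array([194, 311]))]
top screwdriver [(array([0.3705, 0.2006, 0.0024]), 0.93, array([271, 315]))]
top wrench [(array([ 0.5957, -0.4486,  0.002 ]), 0.75, array([489, 238])), (array([ 0.5807, -0.1114, -0.0016]), 0.51, array([376, 244]))]
```

View pics/side.png

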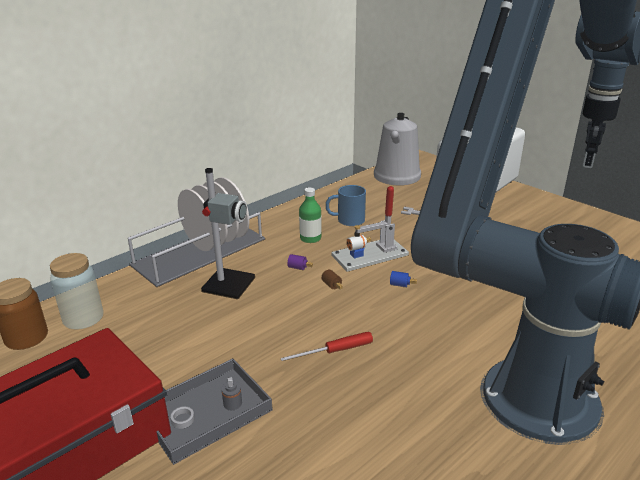

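View pics/top.png

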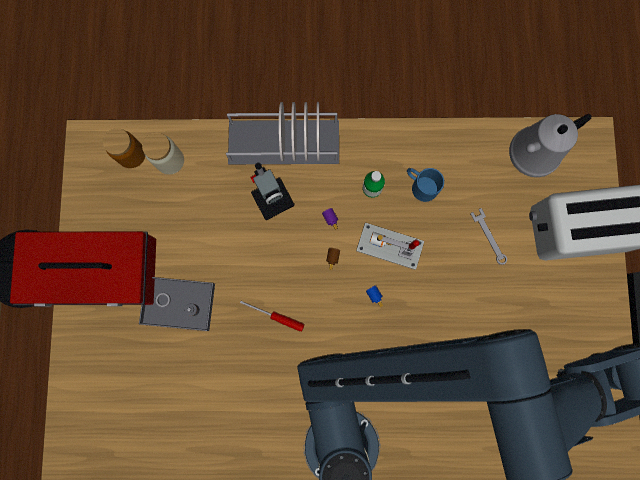

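The side view shows these candidates for the cartridge:
- White with an orange end, in the jig under the pad, at (355,243). This is the one I want.
- Purple look-alike at (298,261).
- Brown look-alike at (332,278).
- Blue look-alike at (400,279).
- Worn grey one in the tray at (232,395).

I'll check the choice in a close crop and refine the yaws of the jig and the camera.

Run:
```python
from h import *
np.set_printoptions(precision=4,suppress=True)
s=bot.read_camera("side"); save(s,"crop.png",(170,290,190,430),3)
t=bot.read_camera("top")
for p in (s,t):
    for n,zlo,zhi in [("nest",0.007,0.017),("camera",0.008,0.02)]:
        m=bot.masks_of(n,p)[0]["mask"]; c=cloud(p,m); q=c[(c[:,2]>zlo)&(c[:,2]<zhi)]
        (cx,cy),(w,h),a=cv2.minAreaRect((q[:,:2]*1000).astype(np.float32)); print(n,len(q),cx,cy,w,h,np.radians(a))
    m=bot.masks_of("lens",p)
    if m:
        c=cloud(p,m[0]["mask"]); print("lens mask",m[0]["score"],len(c),np.median(c,0),c.min(0),c.max(0))
    c=cloud(p,bot.masks_of("camera",p)[0]["mask"]); q=c[(c[:,2]>.15)]; print("head z",np.percentile(q[:,2],[2,50,90,98]),"zmax",c[:,2].max())
    print([(np.array(d["location"]).round(4),round(d["score"],2)) for d in bot.place_of("lens",p)])
```

```text
nest 967 569.0955200195312 -148.16192626953125 188.01388549804688 97.89657592773438 1.2731258901670883
camera 885 734.993408203125 196.685546875 133.4005126953125 140.98277282714844 0.4790095027566158
lens mask 0.59 1063 [0.6909 0.2087 0.2202] [0.6554 0.0654 0.0765] [0.8843 0.244  0.2396]
head z [0.1591 0.2235 0.2593 0.2974] zmax 0.3054467445830643
[(array([0.6695, 0.1738, 0.2097]), 0.97)]
nest 1058 572.1160278320312 -150.99142456054688 186.65374755859375 94.79103088378906 1.2531632341100178
camera 575 739.24658203125 211.52969360351562 146.03541564941406 99.1666030883789 0.4869778804752146
lens mask 0.65 609 [0.7024 0.1918 0.2348] [ 0.6621  0.1554 -0.007 ] [0.8129 0.258  0.2461]
head z [0.2022 0.2356 0.25   0.3053] zmax 0.3127778304810247
[(array([0.6716, 0.1749, 0.21  ]), 0.9)]
```

View pics/crop.png

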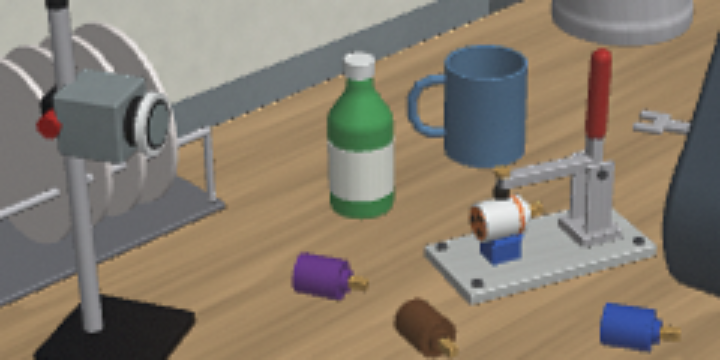

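The crop confirms the choice: the white cartridge with the orange ported end sits in the blue cradle at crop (500,218), under the pad. The red handle is upright at (600,95). The jig origin is about (0.583,-0.112) and its x yaw is 1.26-π. I'll move above the handle's cartridge side with the fingers shut.

Request:
step_arm:
  rows:
    - [[0.1, -0.05, -0.1], -0.1, -1]
    - [[0.2, -0.11, -0.1], -0.22, -1]
    - [[0.3, -0.165, -0.1], -0.34, -1]
    - [[0.4, -0.22, -0.1], -0.46, -1]
    - [[0.5, -0.28, -0.1], -0.58, -1]
    - [[0.578, -0.323, -0.1], -0.7, -1]
    - [[0.578, -0.323, -0.1], -0.833, -1]
    - [[0.578, -0.323, -0.1], -0.833, -1]
    - [[0.578, -0.323, -0.1], -0.833, -1]

```text
time_s: 2.65
tool_pos: [0.4024, -0.3704, 0.2716]
eef_rot: [3.141, 0.001, 1.263]
ft_force: [-0.5, -0.6, 0.8]
width: -0.0
grasp_force: 0.0
```

Request:
step_arm:
  rows:
    - [[0.1, 0.04, 0], 0, -1]
    - [[0.2, 0.08, 0], 0, -1]
    - [[0.3, 0.12, 0], 0, -1]
    - [[0.4, 0.16, 0], 0, -1]
    - [[0.5, 0.2, 0], 0, -1]
    - [[0.616, 0.234, 0], 0, -1]
    - [[0.616, 0.234, 0], 0, -1]
    - [[0.616, 0.234, 0], 0, -1]

```text
time_s: 3.32
tool_pos: [0.5676, -0.1642, 0.2711]
eef_rot: [3.141, -0.0, 1.262]
ft_force: [0.7, 0.4, -0.2]
width: -0.003
grasp_force: 0.0
```

Run:
```python
from h import *
np.set_printoptions(precision=4,suppress=True)
o=bot.state(); print(o["tool_pos"])
p=bot.read_camera("wrist"); ims=[p["image"][:,:,::-1]]
q=bot.read_camera("side"); 
for c in (p,q):
  for t in ["clamp_pivot","clamp_handle","cartridge","ports"]:
    print(t,[(np.array(d["location"]).round(4),round(d["score"],2)) for d in bot.place_of(t,c)[:4]])
cv2.imwrite("pics/w1.png",np.hstack([cv2.resize(ims[0],(480,360)),cv2.resize(q["image"][150:290,330:450,::-1],(308,360))]))
# handle by colour, side cam
im=cv2.cvtColor(q["image"],cv2.COLOR_RGB2HSV); m=((im[...,0]<8)|(im[...,0]>172))&(im[...,1]>150); c=cloud(q,m)
c=c[(abs(c[:,0]-.555)<.06)&(abs(c[:,1]+.2)<.06)&(c[:,2]>.1)]; print(len(c),np.median(c,0),c[:,2].min(),c[:,2].max())
```

```text
[ 0.5676 -0.1642  0.2711]
clamp_pivot [(array([ 0.5544, -0.1952,  0.08  ]), 0.81)]
clamp_handle [(array([ 0.5544, -0.2008,  0.1711]), 0.83)]
cartridge [(array([ 0.5815, -0.1089,  0.0504]), 0.89), (array([ 0.4318, -0.0976,  0.0172]), 0.78)]
ports [(array([ 0.4454, -0.0919,  0.0138]), 0.89), (array([0.5583, 0.0161, 0.0165]), 0.83), (array([ 0.5908, -0.0897,  0.0468]), 0.57)]
clamp_pivot [(array([ 0.5531, -0.1939,  0.0769]), 0.79)]
clamp_handle [(array([ 0.5567, -0.1986,  0.1683]), 0.74), (array([ 0.3706,  0.2051, -0.0058]), 0.55), (array([ 0.4023,  0.4761, -0.0013]), 0.16)]
cartridge [(array([ 0.4246, -0.102 ,  0.0166]), 0.78), (array([0.5387, 0.0189, 0.0211]), 0.69), (array([ 0.5884, -0.1129,  0.0518]), 0.67)]
ports [(array([0.5602, 0.0185, 0.0184]), 0.67), (array([ 0.5926, -0.0903,  0.052 ]), 0.58), (array([0.682 , 0.0356, 0.0206]), 0.55), (array([ 0.4477, -0.0905,  0.0189]), 0.54)]
182 [ 0.5498 -0.1931  0.1523] 0.10886241495242144 0.18996277909312287
```

View pics/w1.png

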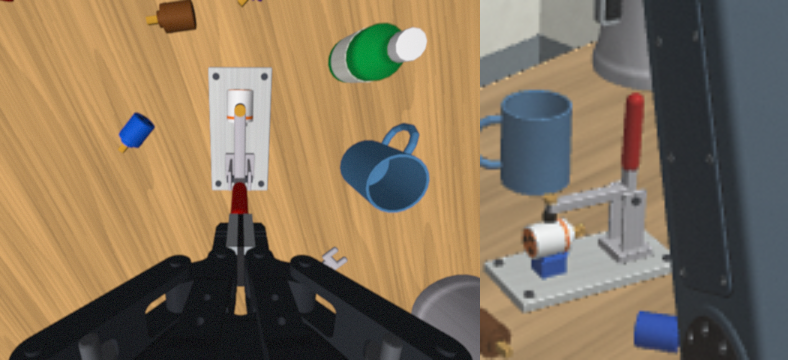

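Wrist view: the handle (240,195) lies in line with the fingers, with the pivot and cartridge (240,105) beyond it, so the alignment is good. Next I'll descend beside the handle.

Request:
step_arm:
  rows:
    - [[0, -0.006, 0.07], 0, -1]
    - [[0, -0.006, 0.14], 0, -1]
    - [[0, -0.006, 0.2], 0, -1]
    - [[0, -0.006, 0.25], 0, -1]
    - [[0, -0.006, 0.27], 0, -1]
    - [[0, -0.006, 0.27], 0, -1]

```text
time_s: 4.32
tool_pos: [0.5623, -0.1644, 0.1613]
eef_rot: [-3.137, -0.001, 1.26]
ft_force: [0.2, 0.5, -0.3]
width: -0.001
grasp_force: 0.0
```

Request:
step_arm:
  rows:
    - [[-0.02, 0.003, 0], 0, -1]
    - [[-0.038, 0.003, 0], 0, -1]
    - [[-0.06, 0.003, 0], 0, -1]
    - [[-0.081, 0.003, 0], 0, -1]
    - [[-0.102, 0.003, 0.003], 0, -1]
    - [[-0.122, 0.003, 0.008], 0, -1]
    - [[-0.143, 0.003, 0.015], 0, -1]
    - [[-0.162, 0.003, 0.024], 0, -1]
    - [[-0.18, 0.003, 0.035], 0, -1]
    - [[-0.197, 0.003, 0.048], 0, -1]
    - [[-0.213, 0.003, 0.063], 0, -1]
    - [[-0.227, 0.003, 0.079], 0, -1]
    - [[-0.239, 0.003, 0.096], 0, -1]
    - [[-0.25, 0.003, 0.114], 0, -1]
    - [[-0.259, 0.003, 0.133], 0, -1]
    - [[-0.266, 0.003, 0.154], 0, -1]
    - [[-0.27, 0.003, 0.173], 0, -1]
    - [[-0.273, 0.003, 0.186], 0, -1]
    - [[-0.273, 0.003, 0.193], 0, -1]
    - [[-0.273, 0.003, 0.193], 0, -1]

```text
time_s: 5.98
tool_pos: [0.5307, -0.2685, 0.085]
eef_rot: [-3.139, -0.001, 1.26]
ft_force: [0.4, -0.7, -0.5]
width: -0.0
grasp_force: 0.0
```

Run:
```python
from h import *
np.set_printoptions(precision=4,suppress=True)
q=bot.read_camera("side"); save(q,"s2.png",(140,290,330,470),4)
```

```text
(no output)
```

View pics/s2.png

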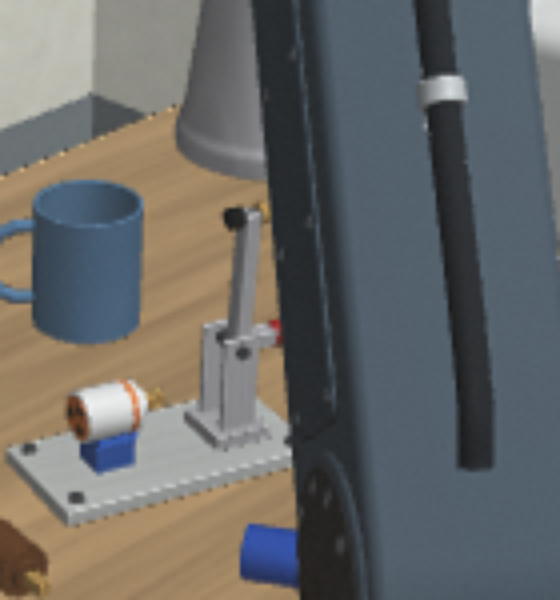

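The clamp stands open: the arm is upright at crop (245,280), and the cartridge is still in the cradle at (105,410). Next I'll retract, go over the cartridge and open the fingers.

Request:
step_arm:
  rows:
    - [[-0.005, 0, -0.08], 0, -1]
    - [[-0.01, 0, -0.17], 0, -1]
    - [[-0.01, 0, -0.26], 0, -1]
    - [[-0.01, 0, -0.35], 0, -1]
    - [[-0.01, 0, -0.44], 0, -1]
    - [[-0.01, 0, -0.49], 0, -1]
    - [[0.06, 0.005, -0.49], 0, -1]
    - [[0.14, 0.005, -0.49], 0, -1]
    - [[0.22, 0.005, -0.49], 0, 0]
    - [[0.3, 0.005, -0.49], 0, 1]
    - [[0.37, 0.005, -0.49], 0, 1]
    - [[0.412, 0.005, -0.49], 0, 1]
    - [[0.412, 0.005, -0.49], 0, 1]
    - [[0.412, 0.005, -0.49], 0, 1]

```text
time_s: 7.2
tool_pos: [0.5833, -0.1114, 0.2819]
eef_rot: [-3.14, 0.0, 1.263]
ft_force: [0.1, -0.5, -0.2]
width: 0.848
grasp_force: 0.0
```

Run:
```python
from h import *
np.set_printoptions(precision=4,suppress=True)
o=bot.state(); print(o["tool_pos"],o["eef_rot"],o["width"])
for n in ["wrist","side","top"]:
  p=bot.read_camera(n)
  if n=="wrist": save(p,"w3.png")
  for t in ["clamp_pivot","clamp_handle","cartridge","ports","lens"]:
    print(n,t,[(np.array(d["location"]).round(4),round(d["score"],2),px(p,d["location"])) for d in bot.place_of(t,p) if t=="lens" or np.hypot(*(np.array(d["location"])[:2]-[.57,-.15]))<.17 and d["location"][2]>.03])
  for d in bot.masks_of("cartridge",p):
    c=cloud(p,d["mask"]); 
    if len(c) and np.hypot(*(np.median(c,0)[:2]-[.583,-.112]))<.04:
      q=c[c[:,2]>.04]; print("mask",len(q),np.median(q,0),cv2.minAreaRect((q[:,:2]*1000).astype(np.float32)),np.percentile(q[:,2],97))
```

```text
[ 0.5833 -0.1114  0.2819] [-3.1402  0.0002  1.2628] 0.8475013077424707
wrist clamp_pivot [(array([ 0.5579, -0.1956,  0.076 ]), 0.87, array([322, 281]))]
wrist clamp_handle [(array([ 0.5254, -0.2796,  0.0828]), 0.7, array([317, 355]))]
wrist cartridge [(array([ 0.5846, -0.1072,  0.0487]), 0.63, array([321, 191])), (array([ 0.5874, -0.0891,  0.0463]), 0.48, array([318, 174]))]
wrist ports [(array([ 0.5881, -0.0893,  0.047 ]), 0.79, array([319, 174]))]
wrist lens [(array([ 0.583 , -0.1075,  0.0486]), 0.19, array([320, 192]))]
mask 1481 [ 0.5835 -0.1083  0.0651] ((580.9221801757812, -118.25444793701172), (63.3656005859375, 34.34733963012695), 73.35321044921875) 0.06878920044391842
side clamp_pivot [(array([ 0.5556, -0.1966,  0.077 ]), 0.84, array([387, 225]))]
side clamp_handle []
side cartridge [(array([ 0.5878, -0.112 ,  0.0514]), 0.64, array([355, 241]))]
side ports [(array([ 0.592 , -0.0912,  0.0507]), 0.83, array([348, 243]))]
side lens []
mask 243 [ 0.5729 -0.1036  0.0566] ((573.0062255859375, -113.56741333007812), (63.36854553222656, 31.0693302154541), 62.445430755615234) 0.06663501742265669
top clamp_pivot [(array([ 0.5584, -0.1979,  0.0749]), 0.79, array([409, 247]))]
top clamp_handle [(array([ 0.523 , -0.2882,  0.0759]), 0.56, array([441, 260]))]
top cartridge [(array([ 0.5908, -0.1084,  0.0504]), 0.6, array([377, 238]))]
top ports [(array([ 0.5939, -0.0901,  0.0458]), 0.6, array([370, 237]))]
top lens [(array([0.6716, 0.1719, 0.2089]), 0.68, array([276, 199]))]
mask 42 [ 0.5953 -0.102   0.0648] ((597.2428588867188, -103.60719299316406), (20.843542098999023, 19.933696746826172), 82.87855529785156) 0.07172250973125537
```

View pics/w3.png

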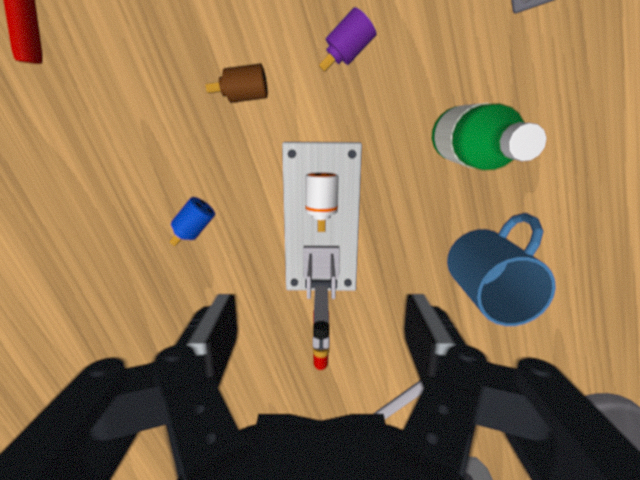

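Wrist view: the cartridge at (321,195) is centred between the fingers with its axis along the jig, and the clamp folds away below it. Next I'll descend.

Request:
step_arm:
  rows:
    - [[0.006, 0, 0.08], 0, 1]
    - [[0.006, 0, 0.17], 0, 1]
    - [[0.006, 0, 0.26], 0, 1]
    - [[0.006, 0, 0.35], 0, 1]
    - [[0.006, 0, 0.43], 0, 1]
    - [[0.006, 0, 0.5], 0, 1]
    - [[0.006, 0, 0.56], 0, 1]
    - [[0.006, 0, 0.61], 0, 1]
    - [[0.006, 0, 0.635], 0, 1]
    - [[0.006, 0, 0.635], 0, 1]

```text
time_s: 9.08
tool_pos: [0.583, -0.11, 0.0258]
eef_rot: [-3.137, -0.0, 1.26]
ft_force: [-0.4, 0.8, 0.3]
width: 0.999
grasp_force: 0.0
```

Request:
step_arm:
  rows:
    - [[0, 0, 0], 0, 0]
    - [[0, 0, 0], 0, -0.5]
    - [[0, 0, 0], 0, -1]
    - [[0, 0, 0], 0, -1]
    - [[0, 0, 0], 0, -1]
    - [[0, 0, 0], 0, -1]
    - [[0, 0, 0], 0, -1]
    - [[0, 0, 0], 0, -1]
    - [[0, 0, 0], 0, -1]
    - [[0, 0, 0], 0, -1]

```text
time_s: 9.92
tool_pos: [0.5842, -0.1104, 0.0298]
eef_rot: [3.141, 0.0, 1.26]
ft_force: [-1.9, -0.4, 5.9]
width: 0.393
grasp_force: 59.0
```

Request:
step_arm:
  rows:
    - [[0, 0, -0.04], 0, -1]
    - [[0, 0, -0.1], 0, -1]
    - [[0, 0, -0.16], 0, -1]
    - [[0, 0, -0.22], 0, -1]
    - [[0, 0, -0.28], 0, -1]
    - [[0, 0, -0.34], 0, -1]
    - [[0, 0, -0.4], 0, -1]
    - [[0, 0, -0.44], 0, -1]
    - [[0, 0, -0.44], 0, -1]
    - [[0, 0, -0.44], 0, -1]
    - [[0, 0, -0.44], 0, -1]

```text
time_s: 10.83
tool_pos: [0.5835, -0.1102, 0.2032]
eef_rot: [-3.14, -0.0, 1.26]
ft_force: [-0.4, -0.1, -1.4]
width: 0.393
grasp_force: 59.7
```

Run:
```python
from h import *
np.set_printoptions(precision=4,suppress=True)
o=bot.state(); print(o["tool_pos"],o["eef_rot"],o["width"],o["grasp_force"],o["joint_pos"])
R=cv2.Rodrigues(np.zeros(3))[0]
for n in ["side","top"]:
  p=bot.read_camera(n)
  for t in ["cartridge","ports","lens","camera"]:
    print(n,t,[(np.array(d["location"]).round(4),round(d["score"],2)) for d in bot.place_of(t,p) if t in("lens","camera") or d["location"][2]>.08])
  # head: points of camera mask near head
  c=cloud(p,bot.masks_of("camera",p)[0]["mask"]); q=c[(c[:,2]>.15)&(c[:,2]<.26)&(abs(c[:,0]-.7)<.08)&(abs(c[:,1]-.19)<.07)]
  print("head",len(q),cv2.minAreaRect((q[:,:2]*1000).astype(np.float32)),np.percentile(q[:,2],[2,98]))
  b=c[abs(c[:,2]-.014)<.004]; b=b[np.hypot(b[:,0]-.7185,b[:,1]-.2025)<.08]
  print("base",len(b),cv2.minAreaRect((b[:,:2]*1000).astype(np.float32)))
  if n=="side": save(p,"s4.png",(140,320,180,420),3)
```

```text
[ 0.5835 -0.1102  0.2032] [-3.1397 -0.0001  1.2601] 0.39259016651659867 59.71209168434143 [-0.3747  0.5193  1.5407 -0.      1.0836 -0.064 ]
side cartridge [(array([ 0.5869, -0.1096,  0.2227]), 0.59)]
side ports [(array([ 0.5908, -0.0909,  0.2251]), 0.61)]
side lens [(array([0.6677, 0.1741, 0.2108]), 0.8), (array([ 0.5863, -0.1113,  0.2247]), 0.72)]
side camera [(array([ 0.7126,  0.2026, -0.0036]), 0.66)]
head 1181 ((706.515380859375, 198.8687744140625), (94.8565444946289, 62.396202087402344), 34.062007904052734) [0.158  0.2523]
base 810 ((713.1424560546875, 203.3349151611328), (103.36375427246094, 103.67427825927734), 27.743276596069336)
top cartridge []
top ports []
top lens [(array([0.6711, 0.1756, 0.211 ]), 0.92)]
top camera [(array([0.72  , 0.2   , 0.0038]), 0.85), (array([ 0.4127,  0.5198, -0.001 ]), 0.61)]
head 631 ((710.6122436523438, 196.9212646484375), (93.77919006347656, 53.47283172607422), 32.32756805419922) [0.2025 0.2454]
base 453 ((719.0465698242188, 200.22508239746094), (102.02555084228516, 98.6563949584961), 28.872777938842773)
```

View pics/s4.png

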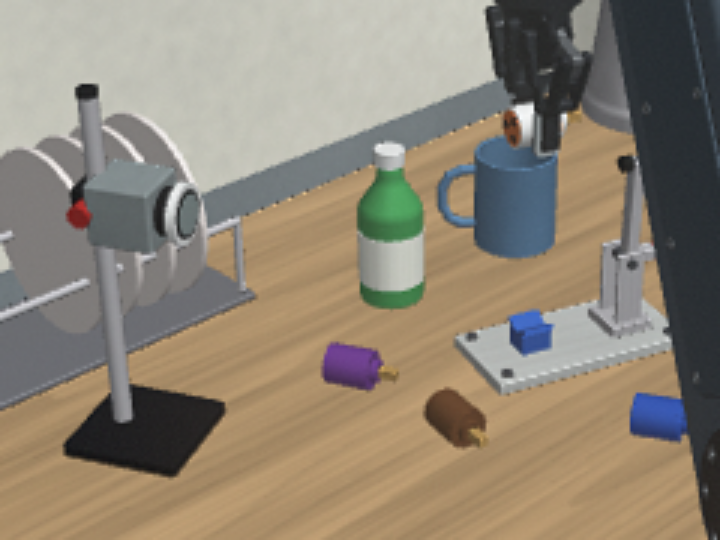

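The cartridge has been lifted, at crop (530,125), with its orange end facing the camera side. The clamp is still open at (630,210). The lens is at about (0.670,0.174,0.210), yaw about 0.51. Next I'll carry the cartridge there.

Request:
step_arm:
  rows:
    - [[0.03, -0.01, 0], 0.03, -1]
    - [[0.08, -0.03, 0], 0.1, -1]
    - [[0.14, -0.055, 0], 0.18, -1]
    - [[0.2, -0.08, 0.01], 0.26, -1]
    - [[0.26, -0.105, 0.01], 0.34, -1]
    - [[0.32, -0.13, 0.02], 0.42, -1]
    - [[0.38, -0.155, 0.02], 0.5, -1]
    - [[0.43, -0.18, 0.03], 0.57, -1]
    - [[0.47, -0.197, 0.033], 0.63, -1]
    - [[0.5, -0.209, 0.033], 0.68, -1]
    - [[0.519, -0.2155, 0.033], 0.707, -1]
    - [[0.519, -0.2155, 0.033], 0.707, -1]
    - [[0.519, -0.2155, 0.033], 0.707, -1]
    - [[0.519, -0.2155, 0.033], 0.707, -1]

```text
time_s: 12.6
tool_pos: [0.566, 0.113, 0.191]
eef_rot: [3.141, -0.0, 0.52]
ft_force: [-0.5, -0.4, -0.6]
width: 0.39
grasp_force: 59.7
```

Run:
```python
from h import *
np.set_printoptions(precision=4,suppress=True)
o=bot.state(); print(o["tool_pos"],o["eef_rot"],o["width"],o["grasp_force"])
for n in ["side","top","wrist"]:
  p=bot.read_camera(n)
  for t in ["cartridge","ports","lens","camera"]:
    print(n,t,[(np.array(d["location"]).round(4),round(d["score"],2)) for d in bot.place_of(t,p) if t in("lens","camera") or d["location"][2]>.08])
  if n=="side": a=p["image"][140:320,180:420,::-1]
  if n=="wrist": b=p["image"][:,:,::-1]
cv2.imwrite("pics/f5.png",np.hstack([cv2.resize(a,(400,300)),cv2.resize(b,(400,300))]))
```

```text
[0.566 0.113 0.191] [ 3.1412 -0.0001  0.5202] 0.3901505063964434 59.70367670059204
side cartridge [(array([0.5727, 0.1108, 0.2103]), 0.54)]
side ports [(array([0.5859, 0.1253, 0.2148]), 0.72)]
side lens [(array([0.6696, 0.1774, 0.2133]), 0.93), (array([ 0.3697,  0.2019, -0.0035]), 0.7)]
side camera [(array([ 0.7148,  0.203 , -0.0018]), 0.7)]
top cartridge [(array([0.5745, 0.1146, 0.2131]), 0.43)]
top ports []
top lens [(array([0.67  , 0.1784, 0.2063]), 0.89)]
top camera [(array([0.7195, 0.2003, 0.0015]), 0.82)]
wrist cartridge [(array([0.5656, 0.1131, 0.211 ]), 0.65)]
wrist ports [(array([0.5856, 0.1246, 0.2083]), 0.92)]
wrist lens []
wrist camera []
```

View pics/f5.png

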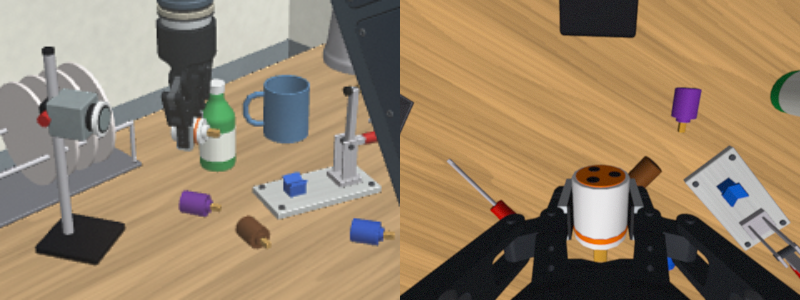

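Side view: the ported end faces the lens at the same height and the clamp is open. Wrist view: the camera base (598,20) is square to and in line with the cartridge axis (600,205). The ports measure 98.5 mm from the glass and within about 2 mm of the lens axis.

Request:
step_arm:
  rows:
    - [[0, 0, 0], 0, -1]
    - [[0, 0, 0], 0, -1]
    - [[0, 0, 0], 0, -1]
    - [[0, 0, 0], 0, -1]

```text
time_s: 13.68
tool_pos: [0.5659, 0.1135, 0.1909]
eef_rot: [-3.142, 0.0, 0.52]
ft_force: [-0.0, 1.3, -1.4]
width: 0.391
grasp_force: 59.7
```

```bash
python3 -c "
from h import *
print(bot.job_done())"
```

```text
the job is handed in; nothing more can be done
None
```

I handed the job in with the clamp open and the cartridge held steady, its ported end facing the lens, about 98.5 mm from the glass and centred within about 2 mm by my measurements; no verdict was reported.

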